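Put the embossing stamp away in its spring-gated keeper

ROBOT

A 6-joint arm with a two-finger parallel gripper is mounted at the origin on the work surface. World frame = base frame: x ahead of the robot, y to its left, z up, the work surface at z = 0. Lengths are in m, angles in rad, forces in N, time in s.
With the tool pointing down it reaches from about 0.35 to 0.875 m from the base axis. Payload 15.5 kg.
Tool frame: the origin (TCP) lies at the very end of the fingers, on their centre line; the grasp point (between the pads) lies 19 mm behind it; z points along the fingers, y is the line along which they close (so a half turn about z gives the same grasp; the last joint's range is limited). The gripper opens to 85 mm and grips with 20 to 120 N. Pads are 22 mm wide; open, the fingers measure 114 mm over their backs; the gripper's body (76 mm by 85 mm) begins 54 mm behind the grasp point. The pads swing forward as they close: fully open they stand 13 mm farther back than shut.
Start: joints at [1.202, 0.494, 1.345, -0, 1.302, -0.096], TCP at [0.169, 0.602, 0.231] pointing down, gripper open.
Joint ranges: [-2.91, 2.91], [-0.82, 2.16], [0.22, 2.67], [-1.22, 4.37], [0.12, 2.79], [-3.08, 3.08]. Speed limits (rad/s): [1.89, 1.89, 2.57, 3.01, 3.01, 3.01].

INTERFACE

Orientations are given as a rotation vector (axis times angle).
In Python, from rig import manip, viewer gives the robot as it stands. The module is installed in compiled form; this text tells all that it offers.
- The arm moves only by the tool step_arm, never from a script. Its argument "plan" is a list of rows, each a list of 3 entries, a list of its own where there are three numbers: the opening, from 0 (shut) to 1 (fully open), then the shift along the tool's x, y, z in mm, then the turn, a rotation vector about the tool's x, y, z in rad. A call has 1 to 20 rows; each row is the pose to reach, as a shift and turn from the pose commanded when the call began, along the tool's axes at that moment; what a row does not reach only later rows make up. A row lasts 1/8 s, in which the tool goes at most 62.5 mm and 10.7 degrees, less where a joint would pass 70% of its speed; a pose out of reach is approached as far as the arm can. A call with a gripper value outside its range is refused whole. The fingers move at their own pace and stop on an object; "squeeze" is the grip in N (left out, the last holds). Time passes only in rows, so rows that repeat a pose let the fingers close. It gives the time, the measured TCP pose, the force, the opening and the grip force at its end, in the units of the state.
- manip.get_obs(): the state, without advancing time (a new reading comes with each control period).
- viewer.camera(name): name is "scene" or "top" or "wrist"; returns a dict with "pixels" (480x640x3 uint8, blue, green, red), "depth" (480x640 float32, m along the optical axis (not along the pixel's ray), 0 where there is no reading), "vertical_fov" (degrees; the focal length in pixels is half the picture's height over the tangent of half this angle, whatever the lens; pixels are square), "cx", "cy" (the principal point, pixels), "T" (4x4, takes a point from camera to world coordinates). Camera axes: x right, y down, z forward; pixel columns grow to the right and rows downward; lengths in m; the calibration is good to about 2 mm. A picture is of the moment at which its call begins.
- manip.sign_off(): hands the job in; it is judged then, once.
The state is a dict: "clock": time; "joint_positions": joint angles; "qd": joint speeds; "tau": joint torques, N m; "tool_pos": TCP position; "orientation": TCP orientation; "wrist_force": force on the tool from outside, world axes, zero at the start; "torque": the same for the moment, N m; "opening": opening from 0.0 (shut) to 1.0 (fully open); "grasp_force": force on a finger pad.
Only numpy, scipy, OpenCV 4.12 (cv2) and the standard library are available. Lean on these libraries where they do the work, as an engineer would, in place of code of your own. Each camera call takes 0.05 s, during which the arm holds its last target. There are 200 camera calls.

TASK

Put the embossing stamp away in the stamp keeper: slide its foot in at the flared mouth, holding the spring gate open with it, push on until it meets the stop, and let it down into the seat there so that it stands upright, released, with the gate swung fully shut behind it. Work gently: never press on the keeper with more than 15 N, and leave the other things on the bench where they are.

Things in the scene. Friction and masses are not known exactly. Their poses are not given: they have to be found in the camera images.
- stamp: Steel embossing stamp standing loose on the bench, about 200 g: round foot 36 mm in diameter and 14 mm tall, square shank 12 x 12 mm rising from its middle to 92 mm. Origin: centre of the foot's underside; z up, x and y square to the shank's flats. Grip the shank 50 to 65 mm above the origin to clear the keeper's roof; with one finger before and one behind it along the channel it tips least.
- keeper: Stamp keeper fixed to the bench: a straight channel on a wooden base 248 x 78 x 7 mm. Origin: on the bench top, under the channel's centre line, at the gate; x runs along the channel from the mouth inwards, y to its left, z up. Aluminium side walls 42 mm apart (y = -21 to 21 mm), tops 30 mm above the bench.
- mouth (a point): Middle of the open mouth's floor, at x = -38 mm of the keeper, 12 mm above the bench. Steel floor, level with that of the channel, from x = -62 mm inwards; no roof before x = -2 mm, so a stamp can be set down here. The walls flare from 42 mm apart at x = -20 mm to about 58 mm at the mouth's end.
- slot (a point): Centre of the slot in the clear roof, on the roof's top, at x = 90 mm of the keeper. The roof covers x = -2 to 182 mm, underside 30 mm and top 34 mm above the bench; the 22 mm wide slot (y = -11 to 11 mm) along it lets the shank through but not the foot.
- stop_span (a point): Middle of the span in which the stop may be, at x = 123 mm of the keeper. A block with a springy rubber face (gives 3 mm at 4 N/mm) ends the channel, clamped anywhere with its face at x = 88 to 158 mm (not measured: find it by feel). In the 38 mm just before its face the floor drops from 12 to 7 mm above the bench: that is the seat. A foot against the stop is right over it.
- gate (a joint): Steel flap 45 mm wide, 4 mm thick, closing the channel at x = 0 of the keeper, 13 to 29 mm above the bench. Upright hinge pin at x = 0, y = -26 mm. 0 rad: shut, across the channel; grows to 1.5 rad as it swings inwards (+x) to lie along the right side. Light spring (1 to 6 N at the flap) shuts it; it cannot open outwards. Shuts behind the stamp once the stamp's axis is 60 mm past it.
- gate_edge (a point): Free edge of the gate flap, 45 mm from its hinge pin, at mid height (21 mm above the bench).
- bottle: Green bottle with a yellow cap, 64 mm across, 190 mm tall; a bystander. Origin: centre of its underside.
- jar: Amber jar, 68 mm across, 90 mm tall; a bystander. Origin: centre of its underside.
- mallet: Rubber mallet lying on the bench, head 52 mm in diameter and 85 mm long along its y, wooden handle 200 mm towards its -x; a bystander. Origin: under the head's middle, on the bench.
- offcut: Wood offcut 50 x 90 x 30 mm; a bystander. Origin: centre of its underside.
Mind the look-alikes: they are no part of the job. Several things look just like the stamp: the one meant starts nearest to the robot's base.

How it is judged:
On the way:
1. the stamp's foot holds the gate open in the channel (value of joint gate above 0.6 rad and x of stamp in the frame of keeper between -0.01 and 0.06 m and z of stamp in the frame of keeper below 0.018 m), for 0.1 s.
At the end, for the whole second after the job is handed in: The stamp stands upright (within 0.06 rad) in the keeper's seat more than 60 mm beyond the gate, within 6 mm of the channel's centre line, its foot down on the seat floor (origin 4 to 9 mm above the bench), released and at rest, and the gate is shut (under 0.06 rad) (x of stamp in the frame of keeper between 0.06 and 0.146 m and y of stamp in the frame of keeper between -0.006 and 0.006 m and z of stamp in the frame of keeper between 0.004 and 0.009 m and angle between stamp's own z axis and vertical below 0.06 rad and value of joint gate below 0.06 rad and contact force between stamp and the fingers below 0.1 N and linear speed of stamp below 0.02 m/s); the robot touches nothing.
It fails at once if the keeper is pushed with more than 15 N (contact force between keeper and anything else above 15 N).
It fails at once if a bystander is moved by more than 20 mm (distance of any of bottle, jar, mallet, offcut from where it was at the start of the episode above 0.02 m).
It also fails if it takes over 58 s, if anything falls off the work surface, if the arm or the gripper's body presses on something with over 40 N, if the wrist force passes 120 N, or if a joint passes its speed limit or range.

## Working session

There is one attempt and no reset: what is moved stays moved. The work goes in short steps, Python scripts to look and compute and a tool call to move; the robot and the scene stay as the last step left them, time stands still between calls to the robot, and variables do not carry over. Pictures are saved under pics/ and viewed, at most 10 in all, crops included, and the job is handed in when it is done.

Besides the shell and the picture viewer there is one more tool, called as a command line: name --argument value ..., lists and objects as JSON in quotes. step_arm: Moves the arm, as the interface text tells. Its arguments: {"type":"object","properties":{"plan":{"type":"array","items":{"type":"array"}},"squeeze":{"type":"number"}},"required":["plan"]}

```bash
mkdir -p pics
cat > h.py <<'E'
import numpy as np, cv2
from rig import manip, viewer
def cam(n):
    c=viewer.camera(n); h=c["pixels"].shape[0]; c["f"]=h/2/np.tan(np.radians(c["vertical_fov"])/2); return c
def cloud(c):
    d=c["depth"]; v,u=np.mgrid[:d.shape[0],:d.shape[1]]
    P=np.stack([(u-c["cx"])/c["f"]*d,(v-c["cy"])/c["f"]*d,d,np.ones_like(d)],-1)@np.array(c["T"]).T
    return P[...,:3]
def proj(c,p):
    q=np.linalg.inv(c["T"])@np.append(p,1); return c["f"]*q[:2]/q[2]+[c["cx"],c["cy"]]
E
python3 - <<'E'
from h import *
import pickle
o=manip.get_obs();print(o)
d={}
for n in("scene","top"):
    c=cam(n);d[n]=c;cv2.imwrite(f"pics/{n}0.png",c["pixels"]);print(n,c["f"],c["cx"],c["cy"],np.round(c["T"],3).tolist())
pickle.dump(d,open("d0.pkl","wb"))
E
```

```text
{'clock': 0.0, 'joint_positions': array([ 1.20149709e+00,  4.94199253e-01,  1.34610825e+00,  4.17415430e-06,
        1.30252057e+00, -9.54761973e-02]), 'qd': array([ 0.00091664, -0.00120585,  0.00174516, -0.00097131, -0.00056225,
        0.00046846]), 'tau': array([-3.61991042e-04, -8.82134271e+01, -3.83850288e+01, -2.74664271e-04,
        1.02883208e-02, -1.43481020e-05]), 'tool_pos': array([0.16886151, 0.60138825, 0.23069802]), 'orientation': array([-4.28740019e-01, -3.11190788e+00,  1.88678599e-03]), 'wrist_force': array([-0.29905158,  0.55789274,  0.57815179]), 'torque': array([0.06265348, 0.02804943, 0.00734942]), 'grasp_force': 0.0, 'opening': 1.0016538301051499}
scene 496.9981183760316 315.2923528152715 240.852324735458 [[0.803, 0.331, -0.496, 1.159], [0.596, -0.462, 0.657, -0.711], [-0.011, -0.823, -0.568, 0.68], [0.0, 0.0, 0.0, 1.0]]
top 563.1241762407471 309.5257319840705 241.5782644098097 [[0.025, -0.997, 0.067, 0.522], [-1.0, -0.025, -0.004, -0.0], [0.006, -0.067, -0.998, 1.463], [0.0, 0.0, 0.0, 1.0]]
```

View pics/top0.png

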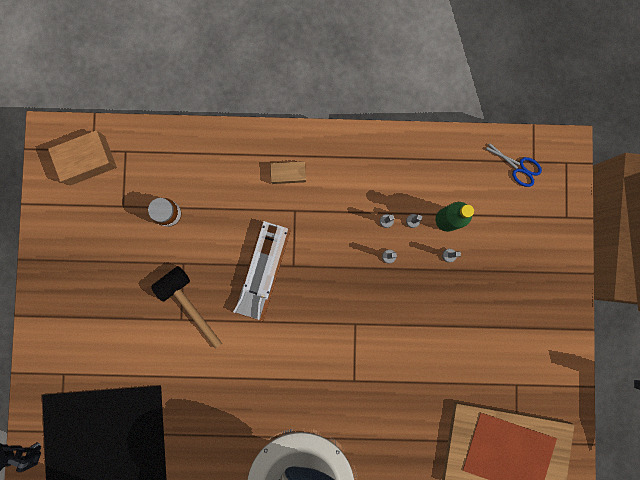

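View pics/scene0.png

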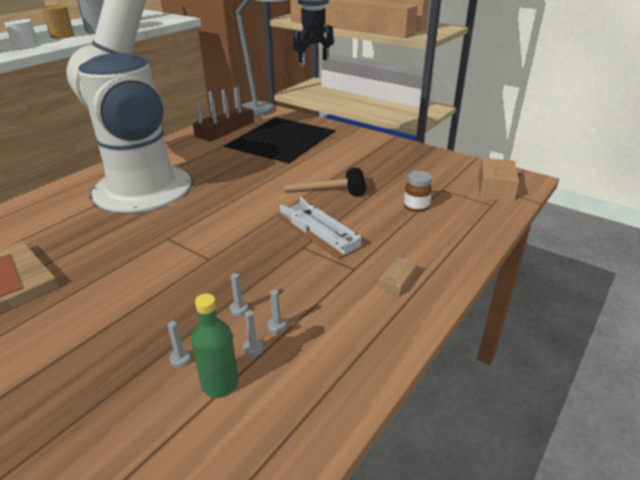

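The top view shows four stamp look-alikes, with feet at about (387,220), (414,220), (389,256) and (450,254). The robot base is at (301,475), so (389,256) looks nearest. The keeper's mouth is near (250,310) and its far end near (272,225). Next I'll measure these positions and check one crop.

Run:
```python
from h import *
import pickle
d=pickle.load(open("d0.pkl","rb"))
c=d["top"];P=cloud(c)
m=(P[...,2]>0.008)&(P[...,2]<0.3)
n,l,s,ce=cv2.connectedComponentsWithStats(m.astype(np.uint8))
for i in range(1,n):
    if s[i,4]>15:
        q=P[l==i]; print(s[i].tolist(),ce[i].round(1),q.mean(0).round(3),'top',q[q[:,2]>q[:,2].max()-0.01].mean(0).round(3),q[:,2].max().round(3), 'r',np.hypot(*q.mean(0)[:2]).round(3))
# keeper
k=P[200:330,225:300].reshape(-1,3); k=k[(k[:,2]>0.02)&(k[:,2]<0.045)]
r=cv2.minAreaRect((k[:,:2]*1000).astype(np.float32));print(r,cv2.boxPoints(r))
im=c["pixels"]
a=cv2.resize(im[200:330,225:300],None,fx=4.4,fy=4.4,interpolation=cv2.INTER_CUBIC)
b=cv2.resize(im[195:275,370:480],None,fx=4,fy=4,interpolation=cv2.INTER_CUBIC)
o=np.zeros((572,790,3),np.uint8);o[:a.shape[0],:a.shape[1]]=a;o[:b.shape[0],340:340+b.shape[1]]=b
cv2.imwrite("pics/crop1.png",o)
```

```text
[48, 130, 68, 55, 2325] [ 81.4 157.4] [0.815 0.574 0.054] top [0.818 0.58  0.061] 0.068 r 0.997
[487, 143, 15, 13, 52] [493.4 149.8] [ 0.872 -0.482  0.011] top [ 0.872 -0.482  0.011] 0.017 r 0.997
[502, 154, 15, 15, 54] [509.5 160.6] [ 0.845 -0.524  0.011] top [ 0.845 -0.524  0.011] 0.015 r 0.994
[519, 158, 5, 7, 16] [521.  161.2] [ 0.844 -0.554  0.012] top [ 0.844 -0.554  0.012] 0.017 r 1.01
[270, 161, 36, 23, 714] [287.6 172.1] [0.796 0.054 0.029] top [0.797 0.053 0.032] 0.039 r 0.798
[512, 166, 26, 20, 129] [524.9 176. ] [ 0.805 -0.565  0.011] top [ 0.805 -0.565  0.011] 0.018 r 0.983
[148, 198, 33, 30, 734] [164.2 211.5] [0.68  0.354 0.076] top [0.684 0.362 0.091] 0.098 r 0.767
[436, 201, 38, 31, 828] [454.2 216. ] [ 0.682 -0.351  0.12 ] top [ 0.688 -0.363  0.19 ] 0.195 r 0.767
[380, 214, 14, 14, 154] [386.7 220. ] [ 0.678 -0.202  0.033] top [ 0.68  -0.204  0.092] 0.097 r 0.708
[406, 214, 17, 14, 162] [413.5 220.1] [ 0.68  -0.27   0.035] top [ 0.681 -0.273  0.091] 0.096 r 0.731
[233, 221, 56, 99, 2400] [261.4 271.5] [0.539 0.114 0.025] top [0.569 0.103 0.037] 0.046 r 0.551
[443, 2
[... 2419 characters left out ...]
op [0.031 0.587 0.01 ] 0.014 r 0.588
[144, 466, 9, 9, 16] [146.9 470.7] [0.032 0.387 0.01 ] top [0.032 0.387 0.01 ] 0.011 r 0.389
[78, 471, 10, 4, 18] [ 82.6 472.3] [0.025 0.548 0.01 ] top [0.025 0.548 0.01 ] 0.013 r 0.549
[104, 471, 8, 9, 20] [107.6 475.3] [0.019 0.485 0.01 ] top [0.019 0.485 0.01 ] 0.013 r 0.485
[72, 472, 8, 8, 21] [ 75.4 476.2] [0.015 0.565 0.01 ] top [0.015 0.565 0.01 ] 0.014 r 0.566
[122, 474, 12, 6, 20] [128.4 477.4] [0.015 0.433 0.01 ] top [0.015 0.433 0.01 ] 0.014 r 0.433
((542.764404296875, 113.44195556640625), (71.10758209228516, 243.77783203125), 73.39180755615234) [[415.7983   114.21035 ]
 [649.4061    44.532463]
 [669.73047  112.67356 ]
 [436.12268  182.35144 ]]
```

View pics/crop1.png

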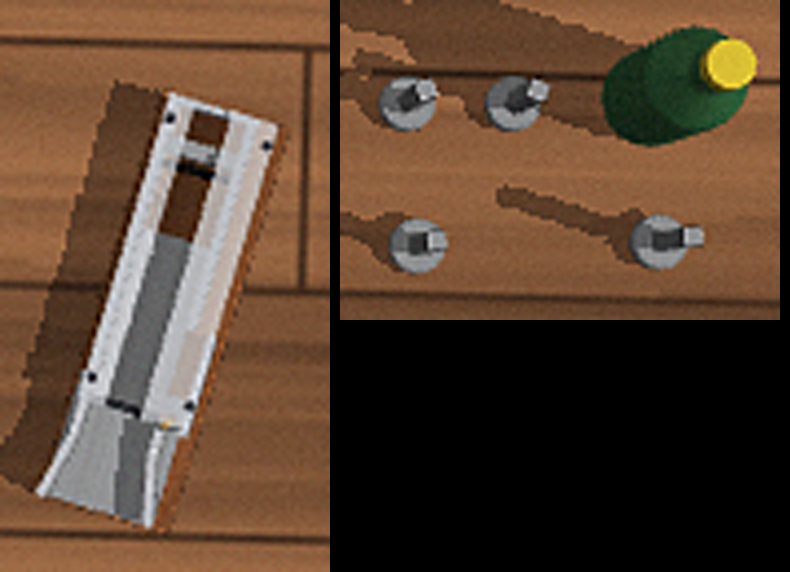

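The crop shows the stamps' feet at top-view pixels (387,220), (414,220), (389,256) and (450,254), at 0.708, 0.731, 0.623 and 0.697 m from the base. The one at (389,256) is nearest, so it's the one meant. The keeper's mouth faces the robot, with yaw about -0.29 rad. The stop face looks like the dark bar near the far end. I'll fly over the keeper first for a close look.

step_arm --plan '[[0.5,[-60,-45,-10],[0,0,0.15]],[0.5,[-120,-90,-20],[0,0,0.3]],[0.5,[-489,-370,-70],[0,0,1.586]],[0.5,[-489,-370,-70],[0,0,1.586]],[0.5,[-489,-370,-70],[0,0,1.586]],[0.5,[-489,-370,-70],[0,0,1.586]],[0.5,[-489,-370,-70],[0,0,1.586]],[0.5,[-489,-370,-70],[0,0,1.586]],[0.5,[-489,-370,-70],[0,0,1.586]],[0.5,[-489,-370,-70],[0,0,1.586]],[0.5,[-489,-370,-70],[0,0,1.586]],[0.5,[-489,-370,-70],[0,0,1.586]],[0.5,[-489,-370,-70],[0,0,1.586]],[0.5,[-489,-370,-70],[0,0,1.586]],[0.5,[-489,-370,-70],[0,0,1.586]]]'

```text
clock: 1.98
tool_pos: [0.5394, 0.1138, 0.3013]
orientation: [2.517, 1.88, -0.0]
wrist_force: [-0.0, -0.0, 0.2]
opening: 0.504
grasp_force: 0.0
```

Run:
```python
from h import *
import pickle
c=cam("wrist");pickle.dump(c,open("w1.pkl","wb"));cv2.imwrite("pics/w1.png",c["pixels"]);print(c["f"],c["cx"],c["cy"],np.round(c["T"],3).tolist())
```

```text
340.2778146652921 317.4181226198499 237.18472161673202 [[0.959, -0.27, -0.086, 0.562], [-0.283, -0.913, -0.293, 0.188], [0.001, 0.306, -0.952, 0.444], [0.0, 0.0, 0.0, 1.0]]
```

View pics/w1.png

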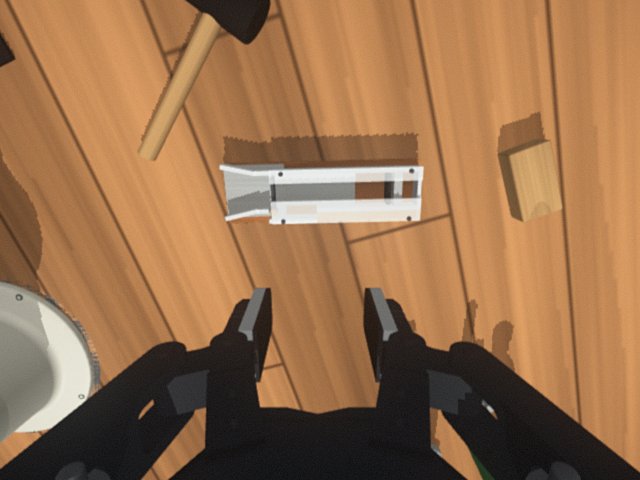

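The wrist view shows the keeper level in the image: mouth at columns 222–270, roof at columns 271–422, rows 163–223. The stop bar is near columns 388–400 and the brown seat at columns 355–388. I'll rectify this view in the guessed keeper frame to refine the pose.

```bash
cat >> h.py <<'E'
def rect(c,o,yaw,z,x0=-80,x1=200,y0=-45,y1=45,s=2.8):
    xs,ys=np.meshgrid(np.arange(x0,x1,1/s),np.arange(y1,y0,-1/s))
    X=o[0]+(xs*np.cos(yaw)-ys*np.sin(yaw))/1000; Y=o[1]+(xs*np.sin(yaw)+ys*np.cos(yaw))/1000
    q=np.stack([X,Y,np.full_like(X,z),np.ones_like(X)],-1)@np.linalg.inv(c["T"]).T
    m=(c["f"]*q[...,:2]/q[...,2:3]+[c["cx"],c["cy"]]).astype(np.float32)
    im=cv2.remap(c["pixels"],m[...,0],m[...,1],cv2.INTER_CUBIC)
    for t in range(x0,x1,10):
        u=int((t-x0)*s); cv2.line(im,(u,0),(u,10 if t%50 else 22),(0,0,255) if t else (255,0,0),2 if t==0 else 1)
    for t in range(y0+5,y1,10):
        v=int((y1-t)*s); cv2.line(im,(0,v),(10 if t else 30,v),(0,0,255),1)
    return im
E
python3 - <<'E'
from h import *
import pickle
c=pickle.load(open("w1.pkl","rb"))
o=(0.4834,0.1311)
im=np.vstack([rect(c,o,-0.29,0.034),rect(c,o,-0.29,0.012)])
cv2.imwrite("pics/r1.png",im);print(im.shape)
P=cloud(c); 
Q=(P[...,:2]-o)@np.array([[np.cos(-.29),-np.sin(-.29)],[np.sin(-.29),np.cos(-.29)]])*1000
m=(P[...,2]>0.022)&(P[...,2]<0.045)&(abs(Q[...,1])<45)&(Q[...,0]>-75)&(Q[...,0]<195)
q=Q[m];print("z",np.percentile(P[m][:,2],[5,50,95]))
for a in range(-60,185,20):
    s=q[(q[:,0]>=a)&(q[:,0]<a+20),1]; 
    if len(s): print(a,len(s),s.min().round(1),s.max().round(1))
print(np.percentile(q[:,0],[0,1,99,100]))
E
```

```text
(504, 784, 3)
z [0.02931545 0.03445899 0.03596946]
-60 146 -33.6 34.3
-40 173 -29.9 30.9
-20 177 -37.4 27.5
0 620 -37.4 29.0
20 600 -36.6 29.3
40 583 -36.4 30.2
60 604 -35.1 30.5
80 611 -35.0 31.2
100 593 -34.9 31.8
120 610 -33.7 31.9
140 810 -33.7 33.1
160 652 -32.6 33.2
180 268 -32.1 33.1
[-57.74055668 -49.60070054 184.42741825 186.39355978]
```

View pics/r1.png

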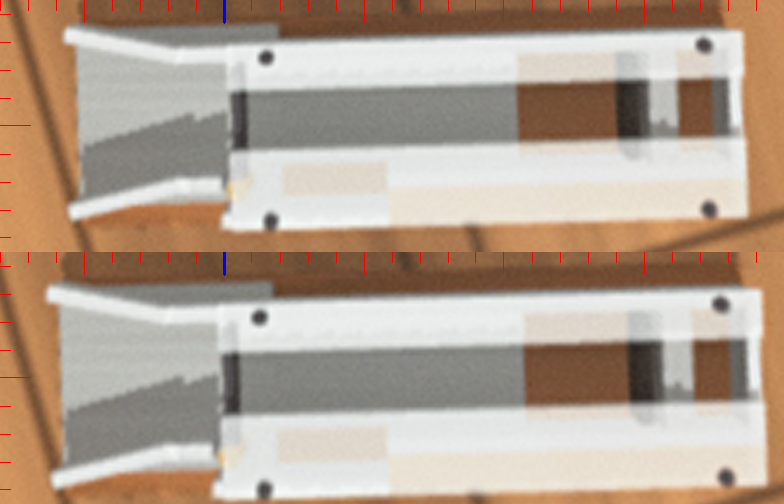

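The rectified view gives the keeper origin at about (0.4871, 0.1320) with yaw about -0.264. The seat edge is at x≈104 and the stop face at x≈142, so the stamp should end at x≈124. I'll now go over the stamp.

step_arm --plan '[[0.5,[-30,14,8],[0,0,0]],[0.5,[-80,40,25],[0,0,0]],[0.5,[-140,65,40],[0,0,0]],[0.5,[-200,92,55],[0,0,0]],[0.5,[-255,118,70],[0,0,0]],[0.5,[-285,132,80],[0,0,0]],[0.5,[-297,138,80],[0,0,0]],[0.5,[-297,138,80],[0,0,0]]]'

```text
clock: 3.02
tool_pos: [0.5875, -0.2109, 0.2214]
orientation: [-2.519, -1.877, -0.0]
wrist_force: [-0.0, 0.7, -0.5]
opening: 0.503
grasp_force: 0.0
```

Run:
```python
from h import *
import pickle
c=cam("wrist");pickle.dump(c,open("w2.pkl","wb"))
o=manip.get_obs();print(o["tool_pos"],o["orientation"],c["T"][:3,3])
im=c["pixels"];P=cloud(c);Z=P[...,2]
# per component in xy
g=(Z>0.006)&(Z<0.11)&(np.hypot(P[...,0]-.587,P[...,1]+.21)<.05)
q=P[g]; t=q[q[:,2]>.085]; f=q[(q[:,2]<.022)&(q[:,2]>.01)]
print(len(t),len(f)); 
for s in (t,f):
    if len(s): print(s.mean(0),s.min(0),s.max(0))
if len(t):
    r=cv2.minAreaRect((t[:,:2]*1000).astype(np.float32)); print("shank",r)
    print("circ",cv2.minEnclosingCircle((f[:,:2]*1000).astype(np.float32)))
u,v=proj(c,[.587,-.21,.05]).astype(int);print(u,v)
a=im[max(v-90,0):v+60,max(u-100,0):u+100]
cv2.imwrite("pics/w2.png",cv2.resize(a,None,fx=4,fy=4,interpolation=cv2.INTER_CUBIC))
```

```text
[ 0.58743497 -0.20996889  0.22159273] [-2.51807108e+00 -1.87848484e+00 -5.06225617e-04] [ 0.61012427 -0.13691087  0.3644566 ]
230 598
[ 0.58918211 -0.21401586  0.09186106] [ 0.58276697 -0.22131631  0.08508134] [ 0.59533019 -0.20840426  0.09437794]
[ 0.59026092 -0.21104192  0.01455919] [ 0.57157175 -0.23221913  0.01078983] [ 0.60673329 -0.19749586  0.02172475]
shank ((589.0830078125, -214.7488250732422), (11.901643753051758, 12.13255500793457), 5.3436784744262695)
circ ((589.0146484375, -215.0897216796875), 17.818510055541992)
315 212
```

View pics/w2.png

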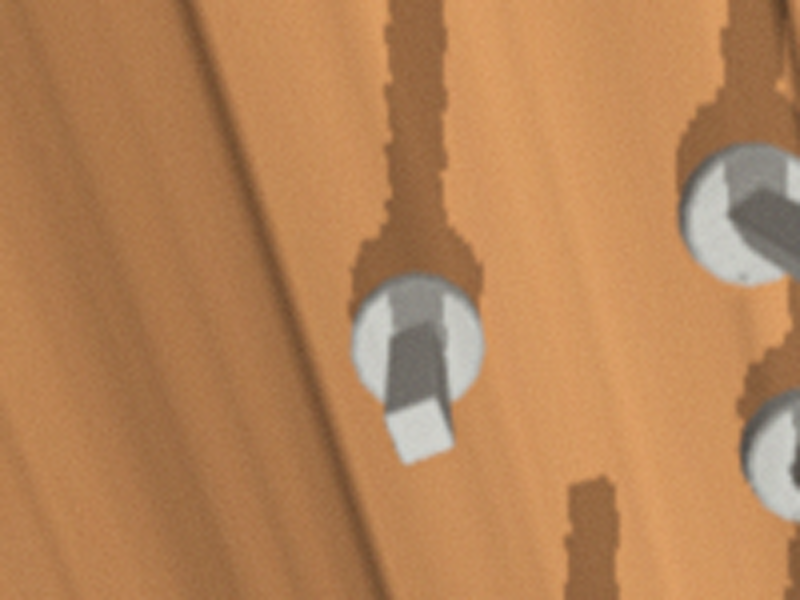

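The crop centres on the target, with its foot at crop pixel (418,340) and its shank top at (420,430). Depth puts it at (0.589, -0.215), with the flats turned about +0.08 rad. I'll align to it, go down and grip.

step_arm --plan '[[0.5,[-2,1,20],[0,0,-0.1]],[0.5,[-4,3,60],[0,0,-0.25]],[0.5,[-4,3,90],[0,0,-0.37]],[0.5,[-4,3,90],[0,0,-0.37]],[0.5,[-4,3,130],[0,0,-0.37]],[0.5,[-4,3,165],[0,0,-0.37]],[0.5,[-4,3,182],[0,0,-0.37]],[0.5,[-4,3,182],[0,0,-0.37]],[0.3,[-4,3,182],[0,0,-0.37]],[0.2,[-4,3,182],[0,0,-0.37]],[0.0,[-4,3,182],[0,0,-0.37]],[0.0,[-4,3,182],[0,0,-0.37]],[0.0,[-4,3,182],[0,0,-0.37]],[0.0,[-4,3,182],[0,0,-0.37]],[0.0,[-4,3,182],[0,0,-0.37]]]' --squeeze 40

```text
clock: 4.95
tool_pos: [0.5896, -0.2157, 0.0403]
orientation: [2.129, 2.308, 0.001]
wrist_force: [-1.5, 0.3, 8.2]
opening: 0.133
grasp_force: 41.9
```

step_arm --plan '[[0.0,[0,0,-15],[0,0,0]],[0.0,[0,0,-40],[0,0,0]],[0.0,[15,-5,-60],[0,0,0.02]],[0.0,[45,-15,-60],[0,0,0.06]],[0.0,[85,-26,-60],[0,0,0.1]],[0.0,[125,-38,-60],[0,0,0.15]],[0.0,[170,-51,-60],[0,0,0.2]],[0.0,[215,-64,-60],[0,0,0.25]],[0.0,[260,-77,-60],[0,0,0.3]],[0.0,[305,-91,-60],[0,0,0.33]],[0.0,[340,-102,-60],[0,0,0.345]],[0.0,[360,-108,-60],[0,0,0.345]],[0.0,[368,-110,-60],[0,0,0.345]],[0.0,[368,-110,-60],[0,0,0.345]],[0.0,[368,-110,-60],[0,0,0.345]]]'

```text
clock: 6.82
tool_pos: [0.4502, 0.1418, 0.0994]
orientation: [2.495, 1.909, 0.0]
wrist_force: [-0.6, -0.0, -1.4]
opening: 0.136
grasp_force: 40.6
```

Run:
```python
from h import *
import pickle
c=cam("wrist");pickle.dump(c,open("w3.pkl","wb"))
o=manip.get_obs();print(o["tool_pos"],o["orientation"],o["wrist_force"])
k=(0.4871,0.1320);y=-0.264
cv2.imwrite("pics/w3.png",np.vstack([c["pixels"][100:400],cv2.resize(rect(c,k,y,0.034),(640,206))]))
```

```text
[0.4501162  0.14178559 0.09937438] [2.49515782e+00 1.90853056e+00 2.51068090e-04] [-0.36989522 -0.0306314  -1.09242226]
```

View pics/w3.png

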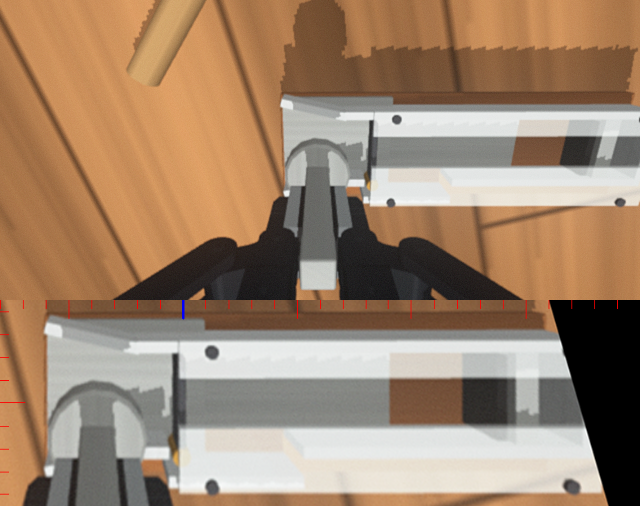

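The stamp is held over the mouth, with its foot at (318,165) in the upper part. In the rectified strip the slot lies level on the centre tick and the roof edge is at x≈-2, so the keeper pose holds. I'll refine it numerically and find the foot's place in the hand.

Run:
```python
from h import *
import pickle
from scipy.optimize import least_squares
c=pickle.load(open("w3.pkl","rb"));P=cloud(c)
k=np.array((0.4871,0.1320));y=-0.264
R=np.array([[np.cos(y),-np.sin(y)],[np.sin(y),np.cos(y)]])
K=np.concatenate([(P[...,:2]-k)@R,P[...,2:]],-1)*1000
t=np.append((np.array([0.4501,0.1418])-k)@R*1000,99.4);print("tcp",t.round(1))
f=K[(np.hypot(K[...,0]-t[0],K[...,1]-t[1])<22)&(K[...,2]>69)&(K[...,2]<79)]
print(len(f),np.percentile(f[:,2],[10,50,90]),f[:,:2].min(0),f[:,:2].max(0))
# foot rim: gray edges in image plane z=0.0739 ; use outermost by angle
ft=f[abs(f[:,2]-np.median(f[:,2]))<2.5]
a=np.degrees(np.arctan2(ft[:,1]-t[1],ft[:,0]-t[0])); pts=[]
for b in range(20,160,5):
    s=ft[(a>=b)&(a<b+5)]
    if len(s)>3: pts.append(s[np.argsort(np.hypot(s[:,0]-t[0],s[:,1]-t[1]))[-2],:2])
pts=np.array(pts);r=least_squares(lambda p:np.hypot(*(pts-p).T)-17.7,t[:2],loss="soft_l1");print("foot centre",r.x.round(2),abs(r.fun).mean().round(2))
im=cv2.cvtColor(rect(c,k,y,0.034,s=4),cv2.COLOR_BGR2GRAY).astype(float)
for x in (10,25,40,55,65):
    col=im[:,int((x+77)*4):int((x+83)*4)].mean(1);g=np.diff(cv2.GaussianBlur(col[:,None],(1,9),2)[:,0])
    up=45-(np.argmin(g[100:160])+100.5)/4; lo=45-(np.argmax(g[190:260])+190.5)/4; print(x,up.round(2),lo.round(2),"mid",((up+lo)/2).round(2))
# slot via depth: roof points vs floor
for x in range(5,80,15):
    s=K[(abs(K[...,0]-x)<7)&(abs(K[...,1])<20)]; fl=s[s[:,2]<20]; print(x,len(fl),fl[:,1].min().round(1),fl[:,1].max().round(1),np.median(fl[:,2]).round(1)) if len(fl) else 0
```

```text
tcp [-38.3  -0.2  99.4]
1995 [72.29173234 73.5033695  74.47548105] [-55.27449027  -6.77352056] [-19.62241287  19.07304979]
foot centre [-37.59   1.01] 0.15
10 10.88 -11.12 mid -0.12
25 10.62 -10.88 mid -0.12
40 10.88 -10.88 mid 0.0
55 10.88 -10.88 mid 0.0
65 10.88 -10.88 mid 0.0
5 377 -19.8 17.6 12.7
20 557 -18.6 3.7 12.4
35 565 -18.8 3.8 12.3
50 562 -18.5 3.7 12.4
65 559 -18.5 3.8 12.3
```

step_arm --plan '[[0.0,[-0.7,0,12],[0,0,0]],[0.0,[-0.7,0,26],[0,0,0]],[0.0,[-0.7,0,38],[0,0,0]],[0.0,[-0.7,0,43],[0,0,0]],[0.0,[-0.7,0,45],[0,0,0]],[0.0,[-0.7,0,45],[0,0,0]],[0.0,[-0.7,3,45],[0,0,0]],[0.0,[-0.7,7,45],[0,0,0]],[0.0,[-0.7,11,45],[0,0,0]],[0.0,[-0.7,14,45],[0,0,0]],[0.0,[-0.7,14,45],[0,0,0]]]'

```text
clock: 8.25
tool_pos: [0.4633, 0.1381, 0.0543]
orientation: [2.495, 1.909, 0.0]
wrist_force: [0.4, 0.1, -1.0]
opening: 0.137
grasp_force: 40.6
```

step_arm --plan '[[0.0,[0,3,0],[0,0,0]],[0.0,[0,6,0],[0,0,0]],[0.0,[0,10,0],[0,0,0]],[0.0,[0,14,0],[0,0,0]],[0.0,[0,18,0],[0,0,0]],[0.0,[0,22,0],[0,0,0]],[0.0,[0,26,0],[0,0,0]],[0.0,[0,26,0],[0,0,0]]]'

```text
clock: 9.25
tool_pos: [0.4886, 0.1314, 0.0543]
orientation: [2.495, 1.909, 0.001]
wrist_force: [-2.5, 3.4, -1.8]
opening: 0.131
grasp_force: 40.6
```

step_arm --plan '[[0.0,[0,3,0],[0,0,0]],[0.0,[0,7,0],[0,0,0]],[0.0,[0,11,0],[0,0,0]],[0.0,[0,15,0],[0,0,0]],[0.0,[0,19,0],[0,0,0]],[0.0,[0,23,0],[0,0,0]],[0.0,[0,27,0],[0,0,0]],[0.0,[0,31,0],[0,0,0]],[0.0,[0,35,0],[0,0,0]],[0.0,[0,38,0],[0,0,0]],[0.0,[0,38,0],[0,0,0]]]'

```text
clock: 10.62
tool_pos: [0.5253, 0.1214, 0.0543]
orientation: [2.494, 1.909, 0.001]
wrist_force: [1.1, 2.6, -2.5]
opening: 0.135
grasp_force: 40.6
```

Run:
```python
from h import *
import pickle
c=cam("wrist");pickle.dump(c,open("w4.pkl","wb"))
o=manip.get_obs();print(o["tool_pos"],o["wrist_force"],o["grasp_force"])
k=(0.4871,0.1320);y=-0.264
cv2.imwrite("pics/w4.png",np.vstack([c["pixels"][80:330],rect(c,k,y,0.034,s=640/280)]))
```

```text
[0.52530702 0.12141658 0.05436302] [ 0.54327627  2.00449472 -1.2392947 ] 40.55907368659973
```

View pics/w4.png

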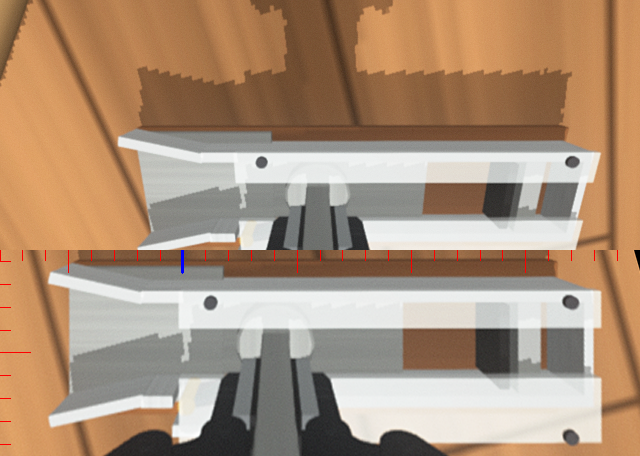

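The picture shows the stamp inside the channel at keeper x≈40. The gate is no longer across the throat at column 182; it's folded to the right side, behind the foot. I'll move on towards the stop.

step_arm --plan '[[0.0,[0,3,0],[0,0,0]],[0.0,[0,8,0],[0,0,0]],[0.0,[0,13,0],[0,0,0]],[0.0,[0,18,0],[0,0,0]],[0.0,[0,23,0],[0,0,0]],[0.0,[0,28,0],[0,0,0]],[0.0,[0,33,0],[0,0,0]],[0.0,[0,38,0],[0,0,0]],[0.0,[0,43,0],[0,0,0]],[0.0,[0,48,0],[0,0,0]],[0.0,[0,53,0],[0,0,0]],[0.0,[0,58,0],[0,0,0]],[0.0,[0,63,0],[0,0,0]],[0.0,[0,66,0],[0,0,0]],[0.0,[0,66,0],[0,0,0]]]'

```text
clock: 12.55
tool_pos: [0.5887, 0.1042, 0.0543]
orientation: [2.495, 1.91, 0.0]
wrist_force: [0.1, -0.3, -1.8]
opening: 0.133
grasp_force: 40.6
```

step_arm --plan '[[0.0,[0,4,0],[0,0,0]],[0.0,[0,8,0],[0,0,0]],[0.0,[0,12,0],[0,0,0]],[0.0,[0,14,0],[0,0,0]],[0.0,[0,15,0],[0,0,0]],[0.0,[0,15,0],[0,0,0]]]'

```text
clock: 13.3
tool_pos: [0.603, 0.1003, 0.0542]
orientation: [-2.494, -1.91, 0.0]
wrist_force: [-0.2, -0.4, -2.0]
opening: 0.133
grasp_force: 40.6
```

step_arm --plan '[[0.0,[0,0.5,0],[0,0,0]],[0.0,[0,1,0],[0,0,0]],[0.0,[0,1,0],[0,0,0]]]'

```text
clock: 13.68
tool_pos: [0.604, 0.1, 0.0543]
orientation: [2.495, 1.91, 0.0]
wrist_force: [-0.1, -0.5, -1.6]
opening: 0.132
grasp_force: 40.6
```

step_arm --plan '[[0.0,[0,0.5,0],[0,0,0]],[0.0,[0,1,0],[0,0,0]],[0.0,[0,1,0],[0,0,0]]]'

```text
clock: 14.05
tool_pos: [0.605, 0.0998, 0.0543]
orientation: [2.494, 1.91, 0.0]
wrist_force: [0.3, -0.3, -1.1]
opening: 0.136
grasp_force: 40.6
```

step_arm --plan '[[0.0,[0,0.5,0],[0,0,0]],[0.0,[0,1,0],[0,0,0]],[0.0,[0,1,0],[0,0,0]]]'

```text
clock: 14.42
tool_pos: [0.6058, 0.0995, 0.0542]
orientation: [-2.494, -1.91, 0.0]
wrist_force: [-1.0, 0.8, -1.1]
opening: 0.133
grasp_force: 40.6
```

step_arm --plan '[[0.0,[0,0.5,0],[0,0,0]],[0.0,[0,1,0],[0,0,0]],[0.0,[0,1,0],[0,0,0]]]'

```text
clock: 14.8
tool_pos: [0.6065, 0.0993, 0.0542]
orientation: [-2.494, -1.91, 0.001]
wrist_force: [-3.8, 0.8, -0.2]
opening: 0.132
grasp_force: 40.8
```

step_arm --plan '[[0.0,[0,-0.4,0],[0,0,0]],[0.0,[0,-0.8,0],[0,0,0]],[0.0,[0,-0.8,1],[0,0,0]],[0.0,[0,-0.8,2],[0,0,0]],[0.0,[0,-0.8,2.8],[0,0,0]],[0.0,[0,-0.8,2.8],[0,0,0]]]'

```text
clock: 15.55
tool_pos: [0.6061, 0.0994, 0.0514]
orientation: [-2.495, -1.91, 0.0]
wrist_force: [-1.3, 1.0, -1.1]
opening: 0.135
grasp_force: 40.8
```

step_arm --plan '[[0.0,[0,0,0.5],[0,0,0]],[0.0,[0,0,0.8],[0,0,0]],[0.0,[0,0,0.8],[0,0,0]]]'

```text
clock: 15.92
tool_pos: [0.6061, 0.0995, 0.0507]
orientation: [2.495, 1.91, -0.0]
wrist_force: [-2.5, 0.6, -0.7]
opening: 0.137
grasp_force: 40.8
```

step_arm --plan '[[0.0,[0,0,0.8],[0,0,0]],[0.0,[0,0,1.6],[0,0,0]],[0.0,[0,0,2.2],[0,0,0]],[0.0,[0,0,2.2],[0,0,0]]]'

```text
clock: 16.42
tool_pos: [0.6061, 0.0995, 0.0484]
orientation: [-2.494, -1.91, 0.0]
wrist_force: [-1.4, -0.1, -2.1]
opening: 0.135
grasp_force: 40.8
```

step_arm --plan '[[0.0,[0,0,0.4],[0,0,0]],[0.0,[0,0,0.8],[0,0,0]],[0.0,[0,0,0.8],[0,0,0]]]'

```text
clock: 16.8
tool_pos: [0.6061, 0.0995, 0.0477]
orientation: [-2.495, -1.91, 0.0]
wrist_force: [-2.3, 0.2, -0.7]
opening: 0.132
grasp_force: 40.8
```

step_arm --plan '[[0.0,[0,0,0.3],[0,0,0]],[0.0,[0,0,0.5],[0,0,0]],[0.0,[0,0,0.5],[0,0,0]]]'

```text
clock: 17.18
tool_pos: [0.6061, 0.0995, 0.0474]
orientation: [2.494, 1.91, 0.0]
wrist_force: [-3.2, 0.7, 5.1]
opening: 0.13
grasp_force: 41.5
```

step_arm --plan '[[0.0,[0,0,0.2],[0,0,0]],[0.0,[0,0,0.3],[0,0,0]],[0.0,[0,0,0.3],[0,0,0]]]'

```text
clock: 17.55
tool_pos: [0.6061, 0.0995, 0.0473]
orientation: [2.494, 1.91, 0.0]
wrist_force: [-5.1, 0.3, 10.1]
opening: 0.137
grasp_force: 42.2
```

step_arm --plan '[[0.0,[0,0,-0.3],[0,0,0]],[0.0,[0,0,-0.4],[0,0,0]],[0.0,[0,0,-0.4],[0,0,0]]]' --squeeze 20

```text
clock: 17.92
tool_pos: [0.6061, 0.0995, 0.0473]
orientation: [2.494, 1.91, 0.0]
wrist_force: [-4.2, 0.7, 5.2]
opening: 0.133
grasp_force: 41.5
```

step_arm --plan '[[0.16,[0,0,0],[0,0,0]],[0.2,[0,0,0],[0,0,0]],[0.25,[0,0,0],[0,0,0]],[0.3,[0,0,0],[0,0,0]],[0.35,[0,0,0],[0,0,0]],[0.35,[0,0,0],[0,0,0]],[0.35,[0,0,0],[0,0,0]]]'

```text
clock: 18.8
tool_pos: [0.6061, 0.0995, 0.0473]
orientation: [-2.494, -1.91, 0.0]
wrist_force: [0.3, -0.1, -0.4]
opening: 0.351
grasp_force: 0.0
```

Run:
```python
from h import *
import pickle
c=cam("wrist");pickle.dump(c,open("w5.pkl","wb"))
o=manip.get_obs();print(o["tool_pos"],o["wrist_force"],o["opening"],o["grasp_force"])
k=(0.4871,0.1320);y=-0.264
cv2.imwrite("pics/w5.png",np.vstack([c["pixels"][100:400],rect(c,k,y,0.034,s=640/280)]))
```

```text
[0.60611803 0.09948128 0.0472927 ] [-0.56771786 -0.14163713 -0.55962963] 0.35330123115846446 0.0
```

View pics/w5.png

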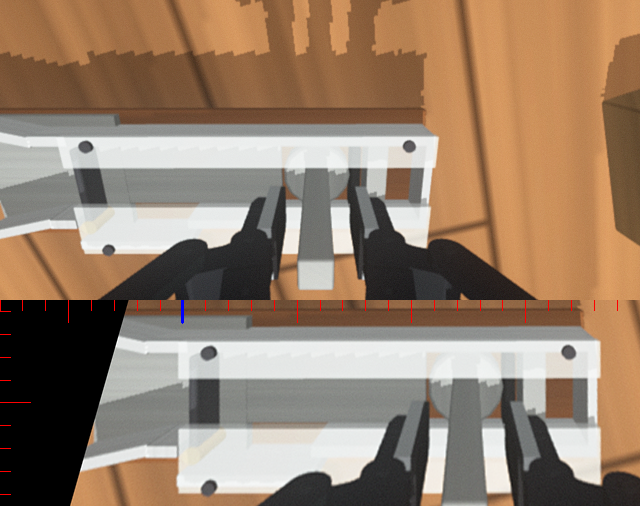

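The stamp stands in the seat between the open fingers, shank at (318,230). The gate is back across the channel, the dark bar at (90,180). I'll withdraw straight up and check.

step_arm --plan '[[0.35,[0,0,-5],[0,0,0]],[0.35,[0,0,-20],[0,0,0]],[0.35,[0,0,-45],[0,0,0]],[0.35,[0,0,-80],[0,0,0]],[0.35,[0,0,-120],[0,0,0]],[0.35,[0,0,-160],[0,0,0]],[0.35,[0,0,-180],[0,0,0]],[0.35,[0,0,-180],[0,0,0]],[0.35,[0,0,-180],[0,0,0]]]'

```text
clock: 19.98
tool_pos: [0.6056, 0.0995, 0.2269]
orientation: [-2.494, -1.909, 0.001]
wrist_force: [-0.1, 0.6, -0.6]
opening: 0.35
grasp_force: 0.0
```

Run:
```python
from h import *
c=cam("wrist")
k=np.array((0.4871,0.1320));y=-0.264
P=cloud(c);R=np.array([[np.cos(y),-np.sin(y)],[np.sin(y),np.cos(y)]])
K=np.concatenate([(P[...,:2]-k)@R,P[...,2:]],-1)*1000
s=K[(abs(K[...,0]-124)<35)&(abs(K[...,1])<35)&(K[...,2]>40)&(K[...,2]<115)]
t=s[s[:,2]>s[:,2].max()-8];print("top",np.median(t,0).round(1),s[:,2].max().round(1),[np.round(x,1) for x in cv2.minAreaRect(t[:,:2].astype(np.float32))[:2]])
f=K[(abs(K[...,0]-124)<17)&(abs(K[...,1])<11)&(K[...,2]<30)];print("foot top z",np.percentile(f[:,2],[10,50,90]).round(1),f[:,:2].min(0).round(1),f[:,:2].max(0).round(1))
g=K[(abs(K[...,0])<12)&(abs(K[...,1])<11)&(K[...,2]>22)&(K[...,2]<32)];print("gate",len(g),np.median(g,0).round(1) if len(g) else 0)
a=c["pixels"][60:360]
cv2.imwrite("pics/w6.png",np.vstack([a,rect(c,k,y,0.03,s=640/280)]))
```

```text
top [123.3   1.6  99.5] 101.2 [array([123.7,   1. ]), array([10.8, 12.1])]
foot top z [20.4 21.5 22.7] [107.4 -10.9] [141.    8.1]
gate 116 [ 1.8 -0.6 28.6]
```

View pics/w6.png

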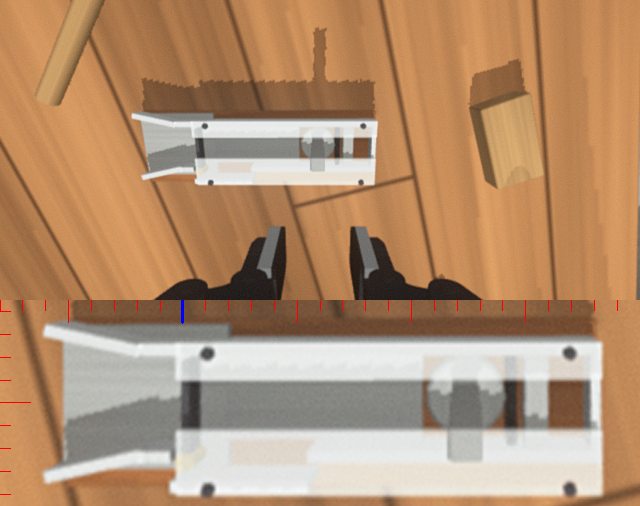

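The stamp stands upright in the seat, with its foot at (465,395) in the strip. Its top is at x≈123.5, y≈1 and z≈99–100, and its foot top is at about 21 mm, so it has dropped into the seat. The gate lies across the channel at x≈2, shut. I'll hand it in.

```bash
python3 -c "
from rig import manip
print(manip.sign_off())"
```

```text
the job is handed in; nothing more can be done
None
```

I handed the job in at about 20 s: by the last measurements the stamp stands upright and released in the keeper's seat against the stop, with the gate shut behind it, but the sign-off returned no verdict.

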